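# Take up a spool stand's drag brake by three star-wheel teeth

### The arm

A 7-joint arm with a two-finger parallel gripper is mounted at the origin on a cart in front of the work surface, level with it; the furniture and walls round the work are solid. World frame = base frame: x ahead of the robot, y to its left, z up, the work surface at z = 0. Lengths are in mm, angles in rad, forces in N, time in s.
With the tool pointing down it reaches from about 425 to 875 mm from the base axis. Payload 9.9 kg.
Tool frame: the origin (TCP) lies between the finger pads; the fingertips stand nose_length ahead of it and the grasp point (between the pads) lies 2 mm behind it (nose_length is the distance from the TCP to the fingertips, in mm); z points along the fingers, y is the line along which they close (so a half turn about z gives the same grasp; the last joint's range is limited). The gripper opens to 85 mm and grips with 20 to 120 N. Pads are 22 mm wide; open, the fingers measure 114 mm over their backs; the gripper's body (76 mm by 85 mm) begins 54 mm behind the grasp point. The pads swing forward as they close: fully open they stand 13 mm farther back than shut.
Start: joints at [-1.342, 0.576, 0.025, 1.437, -0.015, 1.129, -0.057], TCP at [207.707, 642.252, 248.289] pointing down, gripper open.
Joint ranges: [-2.76, 2.76], [-0.34, 2.15], [-1.52, 1.57], [0.19, 2.46], [-1.09, 4.23], [0.17, 1.99], [-2.82, 2.82]. Speed limits (rad/s): [2.22, 2.22, 3.01, 3.01, 3.14, 3.14, 3.14].

### API

Orientations are given as a unit quaternion [x, y, z, w].
In Python, from station import observe, camera, camera_model, finish_job, outline_of, spot_point, nose_length gives the robot as it stands.
- The arm moves only by the tool jog_arm, never from a script. Its argument "increments" is a list of rows, each a list of 6 numbers: the shift along the tool's x, y, z in mm, then the turn, a rotation vector about the tool's x, y, z in degrees. In form: [[x, y, z, wx, wy, wz], ...]. A call has 1 to 8 rows; each row is the pose to reach, as a shift and turn from the pose commanded when the call began, along the tool's axes at that moment; what a row does not reach only later rows make up. A row lasts 1/10 s, in which the tool goes at most 50 mm and 8.59 degrees, less where a joint would pass 70% of its speed; a pose out of reach is approached as far as the arm can. A call with a gripper value outside its range is refused whole. "jaw" is the opening, from 0 (shut) to 1 (fully open), set as the call begins (left out, the last holds). The fingers move at their own pace and stop on an object; "grip_force" is the grip in N (left out, the last holds). Time passes only in rows, so rows that repeat a pose let the fingers close. It gives the time, the measured TCP pose, the force, the opening and the grip force at its end, in the units of the state.
- observe(): the state, without advancing time (a new reading comes with each control period).
- camera(name): name is "side" or "top"; returns (picture, depth): 400x640x3 uint8, red, green, blue; 400x640 float32, mm along the optical axis (not along the pixel's ray), 0 where there is no reading.
- camera_model(name): a dict with "fx", "fy", "cx", "cy" (pixels), "distortion" ([k1, k2, p1, p2, k3] as OpenCV has them; the pictures are not rectified), "T" (4x4, takes a point from camera to world coordinates). Camera axes: x right, y down, z forward; pixel columns grow to the right and rows downward; lengths in mm; the calibration is good to about 2 mm. A picture is of the moment at which its call begins. camera_model takes no time and is no camera call.
- finish_job(): hands the job in; it is judged then, once.
Trained networks look in the newest picture that a camera, given by its name, has taken for a name from the list of things; names that differ only in an ending like _2 or _b are one class to them, and where a whole thing is asked for, a point or a joint stands for the part that bears it (a point fixed in the world has none). Each returns a list of dicts, best first, with "p" (0 to 1); they miss things now and then, are a little off and sometimes report something else, mostly with a low value. They report only what shows in the picture. A call takes as long as a camera call.
- outline_of(target, camera): "region" (400x640 bool, what is visible of it).
- spot_point(target, camera): "point" ([x, y, z] in mm, in the coordinates of the camera as it stood for that picture, good to about 4 mm: a listed point, or the origin of a listed thing).
The state is a dict: "time": time; "q": joint angles; "qvel": joint speeds; "joint_torque": joint torques, N m; "tool_pos": TCP position; "orientation": TCP orientation; "contact_force": force on the tool from outside, world axes, zero at the start; "wrist_torque": the same for the moment, N m; "opening": finger opening in mm; "grasp_force": force on a finger pad.
Only numpy, scipy, OpenCV 4.12 (cv2) and the standard library are available. Lean on these libraries where they do the work, as an engineer would, in place of code of your own. Each camera call takes 0.05 s, during which the arm holds its last target. There are 200 camera calls.

### The job

The fibre pay-off stand runs too freely, so take up its drag brake by three teeth. Slide the shutter fully off the adjuster slot to the right, take the screwdriver, put its blade into the slot between two teeth of the star wheel and push the wheel to the left, exactly three teeth, one tooth at a time with a short pause at each, so that the pointer on the stand ends on the long mark. Then lay the screwdriver flat on the bare desk a hand's width or more clear of the stand and slide the shutter fully shut again, without disturbing the other things on the desk.

Things in the scene. Friction and masses are not known exactly. Their poses are not given: they have to be found in the camera images.
- payoff_stand: Fixed bench stand with a yellow fibre spool on a level axle and a drum brake behind a grey upright plate (190 mm wide, 4 mm thick, top 147 mm above the desk) that faces the robot; base 190 mm wide, 12 mm high, x = -95 to +65 mm. Origin: on the desk, mid-width, 60 mm behind the plate's front face. x points away from the robot, square to the plate, y to the robot's left, z up.
- slot (a point): Centre of the access slot, on the plate's front face, 78 mm above the desk, 34.5 mm right of the stand's middle; axes as the stand's. The slot goes straight through the 4 mm plate, 23 mm long along y, 11 mm high. The star wheel's tooth tips are 6 mm behind the front face. The slot's left end stops a shank 9 mm left of this point, before it could push a second tooth.
- star_wheel (a joint): Turn of the steel star wheel behind the slot, rad; about 0 at the start, one tooth is 0.628, positive = tighter: the teeth behind the slot move to the robot's left (+y). 10 tapered teeth. A spring plunger holds it at whole teeth: pushed past half a tooth it clicks on by itself, pushed less it springs back. Turning it takes 3 to 4 N at a tooth.
- wheel_centre (a point): Centre of the star wheel, on its upright (z) axis: 26 mm behind the plate's front face, 1.5 mm left (+y) of the slot's centre, at the slot's height. Tip radius 20 mm, root radius 10.5 mm, 10 mm thick; teeth 2.5 mm wide near the tip, 5.5 mm at the root. At each rest one tooth points straight at the robot, the next ones 36 degrees to either side.
- entry (a point): Where to enter the slot: on the plate's front face, straight before the tooth gap at the right, 4.5 mm right (-y) of the slot's centre. A shank put in here, square to the plate, tip 10 to 13 mm behind the front face, and moved 11 to 13 mm to the left (+y) advances one tooth. Draw it straight out there and enter here again for the next tooth: at rest a gap always stands here.
- drag_pointer (a joint): Turn of the black 46 mm pointer on the left half of the plate, rad, linked to the star wheel: 0.25 clockwise per tooth, one mark of its four-mark scale. It starts on the leftmost mark; the fourth mark, at the right, is the long one (0.75).
- shutter (a joint): Travel of the steel shutter over the slot, m: 0 shut, 0.038 fully open, to the robot's right (-y of the stand). It stays where it is left; moving it takes about 1.5 N. Its plate is 34 mm wide, from 14.5 mm below to 52.5 mm above the slot's centre; its front lies 3 mm before the upright plate. At the start it may be up to 3 mm open.
- shutter_knob (a point): Grip point on the shutter's black knob, moving with it: a pin of 10 mm diameter that sticks out 39 mm from the plate towards the robot, with a 14 mm button over its last 4 mm. The point is on the pin's axis, 20 mm before the plate, 42 mm above the slot's centre (120 mm above the desk), in the middle of the shutter's width. Axes as the stand's.
- screwdriver: Loose screwdriver, yellow handle, steel shank, 148 mm long, 50 g, lying on the desk to the left of the stand's front. Origin at desk level below the tool's axis, which is 8 mm up; x runs along the tool to the blade, z up as it lies at the start. Handle from x = -69 to +6 mm, 18 mm wide, 16 mm high, best held low and not too hard (about 50 N) between -55 and -10 mm; round shank, 4.8 mm in diameter, from there to x = +74 mm.
- driver_tip (a point): Tip of the screwdriver's blade, on the tool's axis, 74 mm before its origin, 8 mm above its underside.
- side_cutter: Red-handled side cutter, 133 x 41 x 13 mm, a bystander (loose); origin under its middle. Leave it where it is.
- jacket_stripper: Blue-handled stripping pliers, 155 x 41 x 12 mm, a bystander (loose); origin under its middle. Leave it where it is.
- fault_pen: White pen-shaped tester, 18 x 140 x 20 mm, a bystander (loose); origin under its middle. Leave it where it is.
- sleeve_vial: Clear vial with a blue cap, 30 mm in diameter, 75 mm high, standing upright, a bystander (loose); origin under its middle. Leave it where it is.
- battery_1: AA battery, 15 x 50 mm, lying, a bystander (loose); origin under its middle. Leave it where it is.

How it is judged (in metres and radians):
On the way, in this order (a step that is already met when the one before it is completed fails the run):
1. the shutter is slid at least 30 mm to the right, off the slot (value of joint shutter above 0.03 m), for 0.1 s.
2. the screwdriver is picked up (50 mm above the desk or more) (value of joint shutter above 0.03 m and height (world z) of screwdriver above 0.05 m), for 0.1 s.
3. the star wheel stands one tooth further (within 0.2 rad) for 0.2 s (value of joint star_wheel between 0.428 and 0.828 rad), for 0.2 s.
4. the star wheel stands two teeth further (within 0.2 rad) for 0.2 s (value of joint star_wheel between 1.057 and 1.457 rad), for 0.2 s.
5. the star wheel stands three teeth further (within 0.2 rad) for 0.2 s (value of joint star_wheel between 1.685 and 2.085 rad), for 0.2 s.
6. the screwdriver lies flat on the desk, let go, its origin more than 110 mm from the slot (height (world z) of screwdriver below 0.008 m and angle between screwdriver's own x axis and vertical between 1.45 and 1.69 rad and horizontal distance between screwdriver and slot above 0.11 m and linear speed of screwdriver below 0.02 m/s and contact force between the fingers and screwdriver below 0.1 N), for 0.2 s.
At the end, for the whole second after the job is handed in: The star wheel is at rest three teeth further than at the start (1.885 rad within 0.2 rad), the shutter is shut (within 5 mm), and the screwdriver lies flat, released and at rest on the desk, its origin more than 110 mm from the slot (all of step 5 and all of step 6 and velocity of joint star_wheel below 0.1 rad/s and value of joint shutter below 0.005 m); the robot touches nothing.
It fails at once if the star wheel is slackened by a tooth (value of joint star_wheel below -0.45 rad).
It fails at once if the side cutter, pliers, pen-shaped tester, vial or battery is moved by more than 30 mm (distance of any of side_cutter, jacket_stripper, fault_pen, sleeve_vial, battery_1 from where it was at the start of the episode above 0.03 m).
It also fails if it takes over 72 s, if anything falls off the work surface, if the arm or the gripper's body presses on something with over 40 N, if the wrist force passes 120 N, or if a joint passes its speed limit or range.

## Working session

There is one attempt and no reset: what is moved stays moved. The work goes in short steps, Python scripts to look and compute and a tool call to move; the robot and the scene stay as the last step left them, time stands still between calls to the robot, and variables do not carry over. Pictures are saved under pics/ and viewed, at most 10 in all, crops included, and the job is handed in when it is done.

Besides the shell and the picture viewer there is one more tool, called in YAML: its name, and indented under it one key for each argument. jog_arm: Moves the arm, as the interface text tells. Its arguments: {"type":"object","properties":{"increments":{"type":"array"},"jaw":{"type":"number"},"grip_force":{"type":"number"}},"required":["increments"]}

```bash
ls; mkdir -p pics; cat > h.py <<'E'
import numpy as np, cv2
from scipy.spatial.transform import Rotation as R
from station import *
def world(p,cam):
    T=np.array(camera_model(cam)["T"]); return T[:3,:3]@np.array(p)+T[:3,3]
def spots(names,cam):
    for n in names:
        for d in spot_point(n,cam)[:2]:
            print(cam,n,round(d["p"],2),np.round(world(d["point"],cam),1))
def cloud(cam,depth):
    m=camera_model(cam);K=np.array([[m["fx"],0,m["cx"]],[0,m["fy"],m["cy"]],[0,0,1.]])
    v,u=np.mgrid[0:400,0:640]
    n=cv2.undistortPoints(np.stack([u,v],-1).reshape(-1,1,2).astype(float),K,np.array(m["distortion"])).reshape(400,640,2)
    P=np.dstack([n*depth[...,None],depth]);T=np.array(m["T"])
    return P@T[:3,:3].T+T[:3,3]
def rel(goal_pos,goal_R=None):
    s=observe();r=R.from_quat(s["orientation"])
    d=r.inv().apply(np.array(goal_pos)-s["tool_pos"])
    w=(r.inv()*goal_R).as_rotvec(degrees=True) if goal_R is not None else np.zeros(3)
    return np.round(d,1),np.round(w,2)
E
python3 - <<'E'
from h import *
ims=[]
for c in("top","side"):
    im,d=camera(c);cv2.imwrite(f"pics/{c}0.png",im[...,::-1]);np.save(f"{c}0.npy",cloud(c,d))
    spots(["payoff_stand","slot","entry","wheel_centre","shutter_knob","screwdriver","driver_tip","side_cutter","jacket_stripper","fault_pen","sleeve_vial","battery_1"],c)
    m=camera_model(c);print(np.round(np.array(m["T"]),2),m["fx"])
s=observe();print(s,nose_length)
E
```

```text
pics
top payoff_stand 0.62 [ 676.  -127.1    2.9]
top slot 0.66 [ 614.3 -168.    75.3]
top entry 0.84 [ 619.  -173.1   77.4]
top entry 0.44 [ 413.2 -233.8   -1. ]
top wheel_centre 0.61 [ 643.5 -170.7   75.9]
top shutter_knob 0.41 [ 594.7 -172.9  119. ]
top screwdriver 0.68 [ 674.3 -130.2    3.5]
top screwdriver 0.65 [502.7 303.2   2.5]
top driver_tip 0.68 [566.7 332.    9.8]
top driver_tip 0.55 [ 596.3 -168.8  120.4]
top side_cutter 0.78 [376.   19.5   4.9]
top side_cutter 0.57 [ 6.061e+02 -3.225e+02 -5.000e-01]
top jacket_stripper 0.84 [736.8 229.3   2.3]
top fault_pen 0.78 [ 415.6 -234.9   -1.1]
top sleeve_vial 0.64 [ 700.6 -347.4   -1.1]
top sleeve_vial 0.24 [ 606.3 -322.3    2.6]
top battery_1 0.49 [ 608.5 -322.1    0.8]
[[ 2.0000e-02 -9.9000e-01  1.7000e-01  3.4832e+02]
 [-1.0000e+00 -2.0000e-02 -2.0000e-02  3.8300e+00]
 [ 2.0000e-02 -1.7000e-01 -9.9000e-01  1.3227e+03]
 [ 0.0000e+00  0.0000e+00  0.0000e+00  1.0000e+00]] 465.8637254938551
side payoff_stand 0.8 [ 676.2 -134.2    5.3]
side slot 0.86 [ 620.5 -170.1   76.4]
side entry 0.63 [ 617.4 -175.1   77.6]
side wheel_centre 0.
[... 851 characters left out ...]
89617,  1.43713025, -0.01501174,
        1.1290621 , -0.05651185]), 'qvel': array([ 8.45899589e-05,  1.55193564e-03, -3.58523164e-04,  4.77534668e-04,
        6.00042541e-04, -1.06999848e-03, -2.84970193e-04]), 'joint_torque': array([-1.62878376e-03, -7.65493584e+01,  2.24871822e+00, -2.86291105e+01,
        1.54820038e-02,  3.07846130e-03, -2.33384128e-06]), 'tool_pos': array([207.69159495, 642.21781181, 248.27763421]), 'orientation': array([ 1.55769074e-01,  9.87793497e-01, -5.65356644e-05, -1.41593873e-05]), 'contact_force': array([-0.1733044 , -0.05740102, -0.17620717]), 'wrist_torque': array([ 0.03964031,  0.01545341, -0.02452522]), 'grasp_force': 0.0, 'opening': 85.23476092247336} 17.0
```

```bash
python3 - <<'E'
import numpy as np,cv2
# plate orientation from top cloud: plate top edge at z~147
for c in("top","side"):
    P=np.load(c+"0.npy")
    x,y,z=P[...,0],P[...,1],P[...,2]
    reg=(x>560)&(x<760)&(y>-260)&(y<0)
    if c=="top":
        m=reg&(z>141)&(z<153)
        for lo in range(-250,0,20):
            k=m&(y>=lo)&(y<lo+20)
            if k.sum()>3: print("top edge",lo,k.sum(),np.round([x[k].min(),np.median(x[k]),x[k].max(),np.median(z[k])],1))
        print(y[m].min(),y[m].max())
    # front face points
    m=reg&(z>30)&(z<140)&(x<650)
    Q=P[m]
    print(c,len(Q))
    if len(Q)>50:
        rng=np.random.default_rng(0);best=0
        A=np.c_[Q[:,1],Q[:,2]*0+1]
        for _ in range(300):
            i=rng.choice(len(Q),2,replace=False)
            try:k=np.linalg.solve(A[i],Q[i,0])
            except Exception: continue
            s=(abs(Q[:,0]-A@k)<1.5)
            if abs(k[0])<.5 and s.sum()>best:best=s.sum();B=s
        k=np.linalg.lstsq(A[B],Q[B,0],rcond=None)[0]
        print("plate x= a*y+b",k,best,"x at y=-170",k@[-170,1],Q[B][:,1].min(),Q[B][:,1].max(),Q[B][:,2].min(),Q[B][:,2].max())
    # driver
    m=(abs(x-530)<80)&(abs(y-315)<70)&(z>4)&(z<40)
    q=P[m][:,:2]; zz=z[m]
    mean=q.mean(0);u,s,v=np.linalg.svd(q-mean,full_matrices=False);t=(q-mean)@v[0]
    print("driver",len(q),mean,v[0],np.degrees(np.arctan2(v[0][1],v[0][0])),"ends",mean+v[0]*t.min(),mean+v[0]*t.max(),np.ptp(t),zz.max())
a=cv2.imread("pics/top0.png");cv2.imwrite("pics/top0b.png",a)
E
```

```text
top edge -230 18 [617.9 621.3 624.8 146.8]
top edge -210 19 [617.2 619.4 623.6 145.9]
top edge -190 16 [616.8 618.6 620.  146.9]
top edge -170 14 [616.  618.5 620.5 146.4]
top edge -150 61 [614.  636.  673.6 142.6]
top edge -130 61 [613.  632.8 673.  142.9]
top edge -110 18 [611.7 614.6 665.1 147. ]
top edge -90 14 [611.6 613.9 615.7 146.1]
top edge -70 18 [609.1 612.1 616.  147.5]
top edge -50 12 [608.6 611.6 615.  146.6]
-230.19909709814047 -38.30064269827126
top 1027
plate x= a*y+b [-5.71895079e-02  6.06930052e+02] 410 x at y=-170 616.6522682026947 -230.98221187268092 -37.09007883607582 30.194467758333758 139.54355997989433
driver 793 [544.13842495 326.24914261] [-0.8963207  -0.44340636] -153.67857670399601 ends [617.56044225 362.57072885] [438.5814821  274.03053375] 199.68183273307415 38.34081156006778
side 1047
plate x= a*y+b [-6.09994541e-02  6.07963676e+02] 587 x at y=-170 618.3335836419242 -236.54804052523934 -39.24094238059615 30.102532904503732 139.85360029177014
driver 190 [553.43394403 323.3893177 ] [-0.90872653 -0.41739202] -155.3299560100929 ends [619.18825649 353.59128111] [450.32789603 276.03112972] 185.82087723462126 35.491777941552755
```

View pics/top0.png

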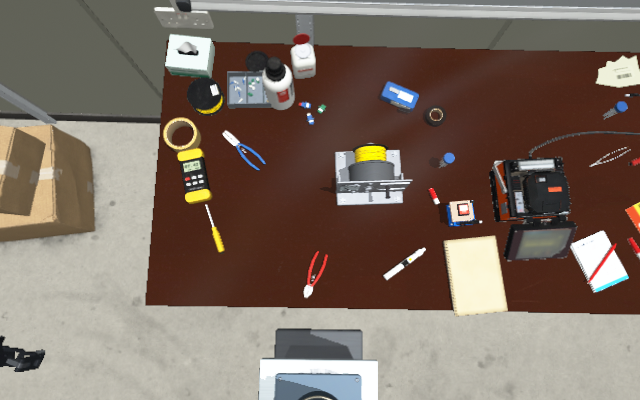

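View pics/side0.png

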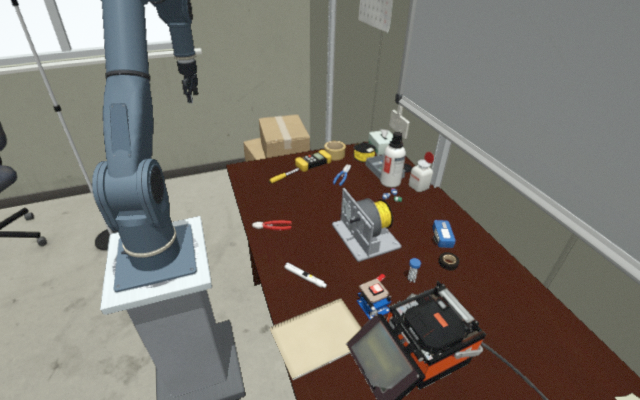

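The pictures show the stand at top (370,178), the screwdriver with its handle at (218,240) and blade tip at (207,206) just below the yellow meter, the red cutter at (315,275), the pen at (405,263) and the battery at (434,196). The left-front desk area, around (250,230), is bare.

```bash
cat >> h.py <<'E'
YAW=0.059
SLOT=np.array([617.4,-168.9,78.])
ex=np.array([np.cos(YAW),np.sin(YAW),0]);ey=np.array([-np.sin(YAW),np.cos(YAW),0]);ez=np.array([0,0,1.])
def st(dx,dy,dz): return SLOT+dx*ex+dy*ey+dz*ez   # offsets from slot in stand axes
def down(yaw): # tool z down, tool y along world azimuth yaw+90deg
    y=np.array([-np.sin(yaw),np.cos(yaw),0]);z=np.array([0,0,-1.]);x=np.cross(y,z)
    return R.from_matrix(np.c_[x,y,z])
E
python3 - <<'E'
from h import *
for c in("top","side"):
    P=np.load(c+"0.npy");x,y,z=P[...,0],P[...,1],P[...,2]
    mask=None
    camera(c)
    for d in outline_of("screwdriver",c)[:2]:
        r=d["region"]; print(c,d["p"],r.sum(),P[r].mean(0))
        if abs(P[r][:,1].mean()-310)<60:
            q=P[r]; q=q[q[:,2]<25]; mean=np.median(q,0)[:2]
            u,s,v=np.linalg.svd(q[:,:2]-q[:,:2].mean(0),full_matrices=False);v=v[0]*np.sign(v[0][0]);t=(q[:,:2]-mean)@v
            print("axis",np.degrees(np.arctan2(v[1],v[0])),mean+v*t.min(),mean+v*t.max(),np.ptp(t),np.percentile(q[:,2],[5,50,95]))
    m=(z>108)&(z<132)&(x>570)&(x<612)&(y>-200)&(y<-140)
    print("knob",m.sum(),P[m].mean(0),P[m].min(0),P[m].max(0))
print(st(-20,-1.5,42), rel(st(-20,-1.5,112),down(YAW)))
E
```

```text
top 0.55 3781 [ 646.7567088  -127.03743398   76.96459128]
top 0.49 190 [474.12659536 292.60211976  21.0803045 ]
axis 21.79209521792216 [432.36185829 276.64562042] [537.86180837 318.82570709] 113.6195369511684 [ 7.06367788 14.2677755  20.53889168]
knob 56 [ 594.35030185 -170.08895235  123.68271244] [ 578.05426063 -177.10219692  115.60013559] [ 611.6086915  -163.44814052  129.47963089]
knob 37 [ 593.35213395 -174.61760008  122.11800914] [ 577.75296958 -179.38079834  112.31970611] [ 610.85565852 -166.16833607  127.32864974]
[ 597.52324857 -171.57670553  120.        ] (array([-621.4, -654.4,   58.3]), array([ -0. ,  -0. , -21.3]))
```

jog_arm:
  increments:
    - [-280,-290,0,0,0,-10]
    - [-280,-290,0,0,0,-10]
    - [-280,-290,0,0,0,-10]
    - [-280,-290,0,0,0,-10]
    - [-280,-290,0,0,0,-10]
    - [-280,-290,0,0,0,-10]
    - [-280,-290,0,0,0,-10]
    - [-280,-290,0,0,0,-10]
  jaw: 0.45

```text
time: 2.3
tool_pos: [384.2, 281.1, 248.6]
orientation: [0.069, 0.998, 0.0, 0.0]
contact_force: [1.4, -0.3, -0.1]
opening: 38.6
grasp_force: 0.0
```

```bash
python3 -c "
from h import *
print(rel(st(-20,-1.5,112),down(YAW)),observe()['q'])"
```

```text
(array([-273.6, -419.1,   58.5]), array([  0.03,   0.04, -11.29])) [-0.760155    0.28140271  0.03875065  1.94493036 -0.01352878  0.91461576
  0.7179877 ]
```

jog_arm:
  increments:
    - [-220,-337,10,0,0,-11.3]
    - [-220,-337,10,0,0,-11.3]
    - [-220,-337,10,0,0,-11.3]
    - [-220,-337,10,0,0,-11.3]
    - [-220,-337,10,0,0,-11.3]
    - [-220,-337,10,0,0,-11.3]
    - [-220,-337,10,0,0,-11.3]
    - [-220,-337,10,0,0,-11.3]

```text
time: 3.1
tool_pos: [552.2, -75.8, 238.7]
orientation: [-0.03, 1.0, 0.0, 0.0]
contact_force: [2.0, 0.1, -0.2]
opening: 38.3
grasp_force: 0.0
```

```bash
python3 -c "
from h import *
print(rel(st(-20,-2,52),down(YAW)),observe()['q'])"
```

```text
(array([-39.5, -98.8, 108.7]), array([0.  , 0.04, 0.  ])) [-0.03674368  0.41219844  0.12936596  1.77073654 -0.06319529  0.9619844
  1.74788528]
```

jog_arm:
  increments:
    - [-39.5,-99,40,0,0,0]
    - [-39.5,-99,40,0,0,0]
    - [-39.5,-99,60,0,0,0]
    - [-39.5,-99,85,0,0,0]
    - [-39.5,-99,112,0,0,0]
    - [-39.5,-99,112,0,0,0]

```text
time: 3.7
tool_pos: [594.8, -169.8, 123.2]
orientation: [-0.029, 1.0, 0.001, -0.003]
contact_force: [-0.7, -0.2, 0.4]
opening: 38.5
grasp_force: 0.0
```

jog_arm:
  increments:
    - [0,0,0,0,0,0]
    - [0,0,0,0,0,0]
    - [0,0,0,0,0,0]
    - [0,0,0,0,0,0]
    - [0,0,0,0,0,0]
  jaw: 0
  grip_force: 20

```text
time: 4.2
tool_pos: [597.6, -170.6, 128.1]
orientation: [-0.029, 1.0, -0.0, 0.001]
contact_force: [-0.5, 0.0, 7.6]
opening: 9.0
grasp_force: 21.0
```

```bash
python3 - <<'E'
from h import *
im,d=camera("side");P=cloud("side",d)
cv2.imwrite("pics/s1.png",cv2.resize(im[150:300,280:480,::-1],None,fx=3,fy=3,interpolation=cv2.INTER_CUBIC))
print(rel(st(-20,-2,50)),observe()['tool_pos'],observe()['opening'],observe()["grasp_force"],observe()["contact_force"])
E
```

```text
(array([ 0.2, -1.5,  0.1]), array([0., 0., 0.])) [ 597.62851538 -170.53955962  128.05872612] 9.06037679713847 20.99274069070816 [-0.33097667 -0.03198172  6.62451877]
```

View pics/s1.png

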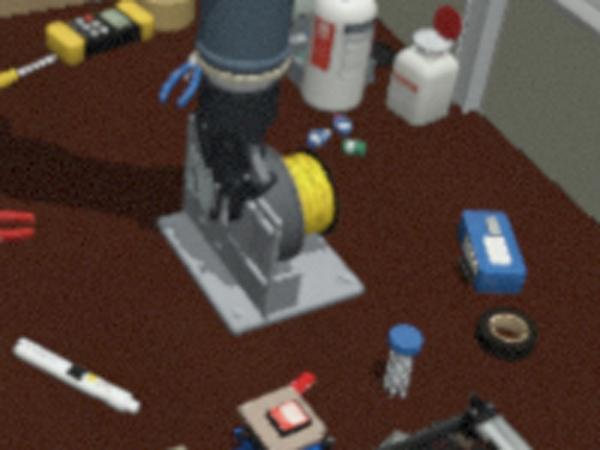

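The grip on the knob pin at crop (235,190) is good: the opening is 9 mm and the TCP is where expected.

jog_arm:
  increments:
    - [0,-6,0,0,0,0]
    - [0,-14,0,0,0,0]
    - [0,-22,0,0,0,0]
    - [0,-29,0,0,0,0]
    - [0,-34,0,0,0,0]
    - [0,-37,0,0,0,0]
    - [0,-39,0,0,0,0]
    - [0,-39,0,0,0,0]

```text
time: 5.05
tool_pos: [599.8, -208.6, 128.1]
orientation: [-0.03, 1.0, 0.0, 0.001]
contact_force: [-2.5, 2.6, 9.6]
opening: 9.0
grasp_force: 21.2
```

```bash
python3 - <<'E'
from h import *
s=observe();d=s["tool_pos"]-SLOT;print(d@ex,d@ey,d[2],s["contact_force"])
E
```

```text
-19.923167555941998 -38.594621237821386 50.06390546698452 [-2.45582986  2.56920817  9.59166176]
```

jog_arm:
  increments:
    - [0,-1,0,0,0,0]
    - [0,-2,0,0,0,0]
    - [0,-2.5,0,0,0,0]
    - [0,-2.5,0,0,0,0]

```text
time: 5.45
tool_pos: [599.8, -208.9, 128.0]
orientation: [-0.03, 1.0, 0.002, 0.001]
contact_force: [-3.8, 8.2, 11.4]
opening: 9.1
grasp_force: 21.5
```

```bash
python3 - <<'E'
from h import *
s=observe();d=s["tool_pos"]-SLOT;print(d@ex,d@ey,d[2],s["contact_force"])
E
```

```text
-19.904998246796705 -38.849715229510856 50.036599978882464 [-3.7834167   8.21983145 11.42555906]
```

jog_arm:
  increments:
    - [0,1,0,0,0,0]
    - [0,1,0,0,0,0]
    - [0,1,-20,0,0,0]
    - [0,1,-50,0,0,0]
    - [0,1,-90,0,0,0]
    - [0,1,-110,0,0,0]
    - [0,1,-110,0,0,0]
  jaw: 0.45

```text
time: 6.15
tool_pos: [600.5, -211.8, 240.1]
orientation: [-0.029, 1.0, -0.001, 0.003]
contact_force: [-0.8, -0.4, -0.4]
opening: 38.8
grasp_force: 0.0
```

```bash
sed -i 's/-168.9,78/-169.6,78/' h.py; python3 - <<'E'
from h import *
im=cv2.imread("pics/top0.png");P=np.load("top0.npy")
hsv=cv2.cvtColor(im,cv2.COLOR_BGR2HSV)
m=camera_model("top");K=np.array([[m["fx"],0,m["cx"]],[0,m["fy"],m["cy"]],[0,0,1.]]);T=np.array(m["T"])
def plane(uv,z):
    n=cv2.undistortPoints(np.array(uv,float).reshape(-1,1,2),K,np.array(m["distortion"])).reshape(-1,2)
    r=np.c_[n,np.ones(len(n))]@T[:3,:3].T; return (T[:3,3]+r*((z-T[2,3])/r[:,2])[:,None])[:,:2]
sub=hsv[200:256,195:235];V=sub[...,2]
yel=(sub[...,0]>18)&(sub[...,0]<35)&(sub[...,1]>120)&(V>90)
v,u=np.nonzero(yel);k=v+200>225;uv=np.c_[u+195,v+200][k]
q=plane(uv,10.)
def fit(q):
    c=q.mean(0);w=np.linalg.svd(q-c)[2][0];w*=np.sign(w[0]);t=(q-c)@w;return c,w,t
c,w,t=fit(q);print("handle",len(q),c,np.degrees(np.arctan2(w[1],w[0])),np.ptp(t),c+w*t.min(),c+w*t.max())
gr=(sub[...,1]<90)&(V>90)
v,u=np.nonzero(gr);uv=np.c_[u+195,v+200];k=(uv[:,1]<235)&(uv[:,1]>203)
q2=plane(uv[k],8.);c2,w2,t2=fit(q2);print("shank",len(q2),c2,np.degrees(np.arctan2(w2[1],w2[0])),c2+w2*t2.min(),c2+w2*t2.max())
d=c2-c;print("centre line",np.degrees(np.arctan2(d[1],d[0])))
cv2.imwrite("pics/drv.png",cv2.resize(im[195:260,180:250],None,fx=8,fy=8,interpolation=cv2.INTER_CUBIC))
E
```

```text
handle 184 [469.4069416  292.08100881] 22.125960003459934 74.81461163855202 [436.09548577 278.53704444] [505.40060526 306.71552075]
shank 68 [539.05760717 319.53706571] 21.36671572121741 [507.46377481 307.17674565] [570.48220444 331.83117665]
centre line 21.514191238384477
```

View pics/drv.png

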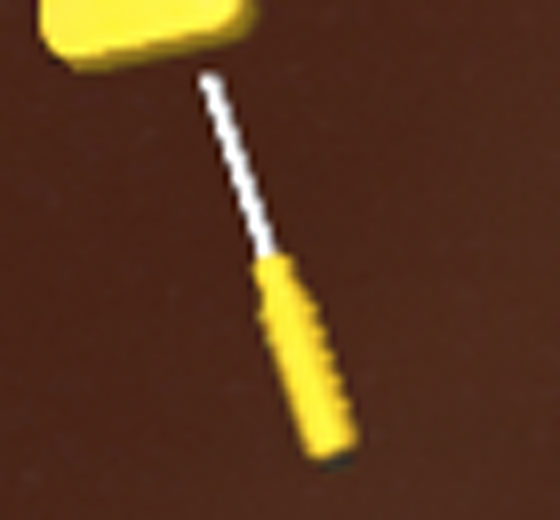

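The crop shows the whole screwdriver: tip at (207,75), handle from (272,258) to (330,455), with the multimeter just beyond the tip. The measured length of about 146 mm fits the given 148 mm.

```bash
cat >> h.py <<'E'
DY=np.radians(21.6);GRIP=np.array([477.1,295.1,19.])
E
python3 -c "
from h import *
print(rel(GRIP+[0,0,120],down(DY)))"
```

```text
(array([ 94.2, 513.5,  99.3]), array([ -0.19,   0.29, -18.26]))
```

jog_arm:
  increments:
    - [60,340,0,0,0,-12]
    - [60,340,0,0,0,-12]
    - [60,340,0,0,0,-12]
    - [60,340,0,0,0,-12]
    - [60,340,0,0,0,-12]
    - [60,340,0,0,0,-12]
    - [60,340,0,0,0,-12]
    - [60,340,0,0,0,-12]

```text
time: 6.95
tool_pos: [517.0, 132.4, 235.7]
orientation: [-0.139, 0.99, 0.002, -0.001]
contact_force: [0.3, -0.3, -0.2]
opening: 38.6
grasp_force: 0.0
```

```bash
python3 -c "
from h import *
print(rel(GRIP+[0,0,80],down(DY)))"
```

```text
(array([ -6.4, 166.9, 137.2]), array([ 0.19, -0.05, -5.67]))
```

jog_arm:
  increments:
    - [-6.4,167,100,0.2,0,-5.7]
    - [-6.4,167,100,0.2,0,-5.7]
    - [-6.4,167,100,0.2,0,-5.7]
    - [-6.4,167,100,0.2,0,-5.7]
    - [-6.4,167,130,0.2,0,-5.7]
    - [-6.4,167,130,0.2,0,-5.7]
    - [-6.4,167,130,0.2,0,-5.7]

```text
time: 7.65
tool_pos: [481.3, 286.3, 106.2]
orientation: [-0.182, 0.983, -0.003, -0.001]
contact_force: [0.8, 0.1, 0.6]
opening: 38.8
grasp_force: 0.0
```

```bash
python3 -c "
from h import *
print(rel(GRIP,down(DY)))"
```

```text
(array([ 0.6, 10.2, 87.2]), array([-0.28, -0.12, -0.6 ]))
```

jog_arm:
  increments:
    - [0,0,0,0,0,0]
    - [0,0,0,0,0,0]
    - [0,0,0,0,0,0]

```text
time: 7.95
tool_pos: [481.9, 287.5, 107.6]
orientation: [-0.182, 0.983, -0.001, 0.001]
contact_force: [0.2, -0.7, 0.2]
opening: 38.5
grasp_force: 0.0
```

```bash
python3 -c "
from h import *
print(rel(GRIP,down(DY)))"
```

```text
(array([ 1.9,  9.1, 88.6]), array([-0.18,  0.09, -0.59]))
```

jog_arm:
  increments:
    - [1.9,9.1,30,-0.2,0.1,-0.6]
    - [1.9,9.1,50,-0.2,0.1,-0.6]
    - [1.9,9.1,68,-0.2,0.1,-0.6]
    - [1.9,9.1,80,-0.2,0.1,-0.6]
    - [1.9,9.1,87,-0.2,0.1,-0.6]
    - [1.9,9.1,88,-0.2,0.1,-0.6]
    - [1.9,9.1,88,-0.2,0.1,-0.6]
    - [1.9,9.1,88,-0.2,0.1,-0.6]

```text
time: 8.75
tool_pos: [476.6, 295.6, 19.2]
orientation: [-0.188, 0.982, 0.0, -0.0]
contact_force: [-0.4, 0.2, 0.4]
opening: 38.3
grasp_force: 0.0
```

jog_arm:
  increments:
    - [0,0,0,0,0,0]
    - [0,0,0,0,0,0]
    - [0,0,0,0,0,0]
    - [0,0,0,0,0,0]
    - [0,0,0,0,0,0]
    - [0,0,0,0,0,0]
  jaw: 0
  grip_force: 50

```text
time: 9.35
tool_pos: [476.5, 295.6, 19.2]
orientation: [-0.188, 0.982, 0.0, -0.0]
contact_force: [-0.4, -0.7, 4.7]
opening: 16.7
grasp_force: 49.3
```

```bash
python3 -c "
from h import *
print(rel(GRIP,down(DY)),observe()['contact_force'])"
```

```text
(array([-0.3, -0.7,  0.2]), array([ 0.01, -0.05,  0.08])) [-0.37376254 -0.70822361  4.69298759]
```

jog_arm:
  increments:
    - [0,0,-15,0,0,0]
    - [0,0,-50,0,0,0]
    - [0,0,-90,0,0,0]
    - [0,0,-130,0,0,0]
    - [0,0,-160,0,0,0]
    - [0,0,-160,0,0,0]
    - [0,0,-160,0,0,0]

```text
time: 10.05
tool_pos: [476.5, 295.5, 179.0]
orientation: [-0.188, 0.982, 0.0, -0.0]
contact_force: [-1.1, -0.1, -1.1]
opening: 16.9
grasp_force: 48.9
```

```bash
python3 -c "
from h import *
print(rel(st(-160,-4.5,102),down(YAW)),observe()['q'],observe()['opening'],observe()['grasp_force'])"
```

```text
(array([ 194.2, -438.3,   -1. ]), array([ 0.02, -0.03, 18.3 ])) [-0.62611598  0.47895065 -0.01831907  1.83408671  0.01077456  0.82908898
  1.29945568] 16.88373496532433 48.88679265975952
```

jog_arm:
  increments:
    - [8,-18,0,0,0,1]
    - [22,-50,0,0,0,2.5]
    - [39,-88,0,0,0,4]
    - [56,-126,0,0,0,6]
    - [73,-165,0,0,0,8]
    - [90,-203,0,0,0,9]
    - [107,-241,0,0,0,10.5]
    - [124,-280,0,0,0,12]

```text
time: 10.85
tool_pos: [463.0, -12.8, 177.5]
orientation: [-0.083, 0.997, -0.0, -0.002]
contact_force: [1.5, 0.5, -0.4]
opening: 16.4
grasp_force: 48.9
```

```bash
python3 -c "
from h import *
print(rel(st(-160,-4.5,102),down(YAW)))"
```

```text
(array([  33.4, -167.6,   -2.3]), array([-0.04, -0.26,  6.2 ]))
```

jog_arm:
  increments:
    - [6,-35,-2,0,0,1.5]
    - [13,-70,-2,0,0,3]
    - [20,-105,-2,0,0,4.5]
    - [26,-132,-2,0,0,5.5]
    - [30,-145,-2,0,0,6.2]
    - [30,-145,-2,0,0,6.2]
    - [30,-145,-2,0,0,6.2]
    - [30,-145,-2,0,0,6.2]

```text
time: 11.65
tool_pos: [459.5, -156.9, 180.5]
orientation: [-0.031, 1.0, 0.0, -0.001]
contact_force: [-0.1, 0.2, -1.2]
opening: 17.0
grasp_force: 48.9
```

```bash
python3 - <<'E'
from h import *
s=observe();print(rel(st(-160,-4.5,102),down(YAW)))
# expected tip
r=R.from_quat(s["orientation"]);print("expected tip",s["tool_pos"]+r.apply([-99,0,11]),r.as_matrix()[:,0])
for c in("top","side"):
    im,d=camera(c);cv2.imwrite(f"pics/{c}2.png",im[...,::-1]);np.save(f"{c}2.npy",cloud(c,d))
    spots(["driver_tip","slot","entry"],c)
    m=camera_model(c);K=np.array([[m["fx"],0,m["cx"]],[0,m["fy"],m["cy"]],[0,0,1.]]);T=np.linalg.inv(np.array(m["T"]))
    e=s["tool_pos"]+r.apply([-99,0,11])
    px=cv2.projectPoints(np.array([e,s["tool_pos"]+r.apply([-40,0,11]),st(0,0,0)]),cv2.Rodrigues(T[:3,:3])[0],T[:3,3],K,np.array(m["distortion"]))[0].reshape(-1,2)
    print(px)
    u,v=px[0].astype(int)
    for du in(0,):
        pass
    cr=im[max(0,v-40):v+40,max(0,u-50):u+50,::-1].copy()
    cv2.imwrite(f"pics/{c}2c.png",cv2.resize(cr,None,fx=6,fy=6,interpolation=cv2.INTER_CUBIC));print(u-50,v-40)
a=cv2.imread("pics/top2c.png");b=cv2.imread("pics/side2c.png")
cv2.imwrite("pics/both2.png",cv2.resize(np.vstack([a,b]),(0,0),fx=.62,fy=.62))
E
```

```text
(array([  3.2, -26.5,   0.5]), array([ 0.01, -0.14,  0.23]))
expected tip [ 558.24474314 -150.65483765  169.26783915] [-0.99801342 -0.06295558  0.00241056]
top driver_tip 0.36 [ 556.5 -146.6  169.7]
top slot 0.69 [ 611.5 -167.9   77.4]
top slot 0.54 [ 642.9 -168.2   80.8]
top entry 0.89 [ 618.2 -169.4   77. ]
[[382.49716451 201.64280965]
 [384.02877197 224.8429845 ]
 [384.9252764  186.39817353]]
332 161
side driver_tip 0.48 [ 556.7 -151.8  168.3]
side slot 0.65 [ 619.8 -170.3   76.3]
side entry 0.85 [ 619.3 -177.9   79.6]
[[341.61782211 204.89661751]
 [323.39236266 209.66865702]
 [359.93878078 227.72270323]]
291 164
```

View pics/both2.png

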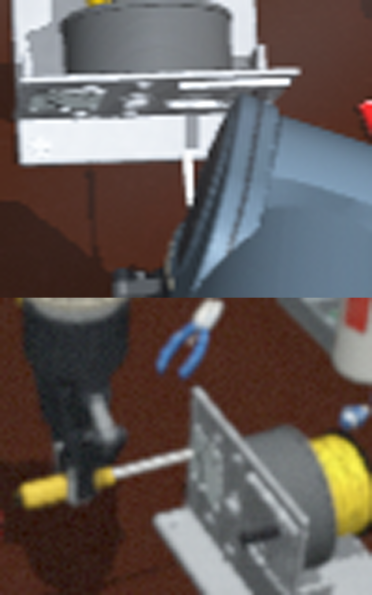

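Tip and shank show in both views. In the side crop the tip is at (190,455), level with the handle at (30,495); the top view agrees within 0.5 px with the predicted tip. I'll check the height more precisely.

```bash
python3 - <<'E'
from h import *
s=observe();r=R.from_quat(s["orientation"])
im=cv2.imread("pics/side2.png").astype(int)
m=camera_model("side");K=np.array([[m["fx"],0,m["cx"]],[0,m["fy"],m["cy"]],[0,0,1.]]);T=np.linalg.inv(np.array(m["T"]))
pr=lambda p:cv2.projectPoints(np.array(p),cv2.Rodrigues(T[:3,:3])[0],T[:3,3],K,np.array(m["distortion"]))[0].reshape(-1,2)
xs=np.arange(-94,-34,4.)
px=pr([s["tool_pos"]+r.apply([x,0,11]) for x in xs])
for x,(u,v) in zip(xs,px):
    u0=int(round(u));col=im[int(v)-6:int(v)+7,u0].sum(1);rows=np.arange(int(v)-6,int(v)+7)
    w=np.clip(col-col.min()-150,0,None);print(x,u0,round(v,2),round((w*rows).sum()/max(1,w.sum()),2) , col.tolist() if x in(-94,-70,-50) else "")
print("px per mm z",pr([s["tool_pos"]])-pr([s["tool_pos"]+[0,0,1]]),"per mm x",pr([s["tool_pos"]])-pr([s["tool_pos"]+[1,0,0]]),"per mm y",pr([s["tool_pos"]])-pr([s["tool_pos"]+[0,1,0]]))
# reference: plate top corners in side picture, predicted
print("plate top corners pred",pr([st(0,34.5+95,69),st(0,34.5-95,69)]), "slot corners",pr([st(0,a,b) for a in(-11.5,11.5) for b in(-5.5,5.5)]))
v0,u0=160,300
cv2.imwrite("pics/s2z.png",cv2.resize(im[v0:v0+100,u0:u0+130].astype(np.uint8),None,fx=6,fy=6,interpolation=cv2.INTER_CUBIC))
E
```

```text
-94.0 340 205.47 205.81 [144, 161, 149, 142, 153, 271, 537, 567, 417, 216, 156, 141, 160]
-90.0 339 205.79 206.1 
-86.0 338 206.11 206.33 
-82.0 337 206.43 206.54 
-78.0 335 206.75 207.11 
-74.0 334 207.08 207.37 
-70.0 333 207.4 207.62 [133, 154, 148, 148, 144, 335, 635, 624, 411, 190, 145, 139, 150]
-66.0 332 207.72 207.92 
-62.0 330 208.05 208.47 
-58.0 329 208.37 208.7 
-54.0 328 208.7 209.01 
-50.0 327 209.03 209.28 [140, 148, 160, 131, 171, 383, 617, 563, 290, 123, 126, 140, 140]
-46.0 325 209.35 209.83 
-42.0 324 209.68 210.1 
-38.0 323 210.01 210.35 
px per mm z [[-0.00039464  0.27444871]] per mm x [[-0.33309776  0.07182996]] per mm y [[0.11441003 0.20904112]]
plate top corners pred [[342.67558493 187.37415308]
 [371.98084783 222.69589508]] slot corners [[361.5636341  231.33389017]
 [361.87101367 228.68178954]
 [358.04578359 226.78305564]
 [358.32761363 224.14259815]]
```

View pics/s2z.png

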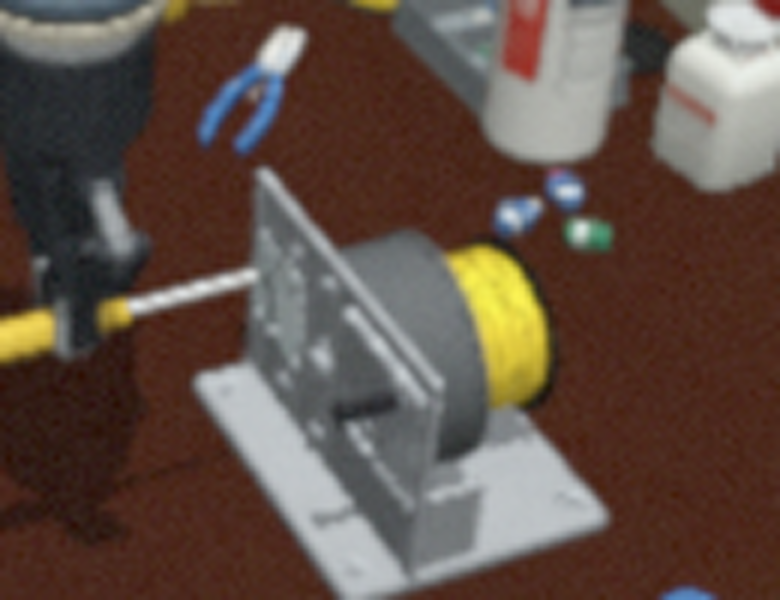

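The shank lies along its predicted line, with a constant 0.3 px offset. The slot at crop (350,400) is open, and the shutter and knob stand to its right.

```bash
python3 -c "
from h import *
print(rel(st(-125,-4.5,11),down(YAW)))"
```

```text
(array([-32. , -25.2,  91.8]), array([-0.03, -0.1 ,  0.13]))
```

jog_arm:
  increments:
    - [0,-12,15,0,-0.1,0.1]
    - [0,-25,40,0,-0.1,0.1]
    - [0,-25,65,0,-0.1,0.1]
    - [0,-25.2,92,0,-0.1,0.1]
    - [-10,-25.2,92,0,-0.1,0.1]
    - [-32,-25.2,92,0,-0.1,0.1]
    - [-32,-25.2,92,0,-0.1,0.1]
    - [-32,-25.2,92,0,-0.1,0.1]

```text
time: 12.85
tool_pos: [493.9, -181.6, 89.7]
orientation: [-0.03, 1.0, -0.0, 0.001]
contact_force: [-0.5, -0.3, -0.6]
opening: 16.8
grasp_force: 48.9
```

```bash
python3 -c "
from h import *
print(rel(st(-125,-4.5,11),down(YAW)),rel(st(-99+8,-4.5,11),down(YAW)),observe()['contact_force'])"
```

```text
(array([1. , 0.2, 0.7]), array([-0.06,  0.07,  0.04])) (array([-33. ,   0.2,   0.7]), array([-0.06,  0.07,  0.04])) [-0.45769501 -0.31168999 -0.60162508]
```

jog_arm:
  increments:
    - [-6,0.2,0.7,0,0,0]
    - [-14,0.2,0.7,0,0,0]
    - [-20,0.2,0.7,0,0,0]
    - [-25,0.2,0.7,0,0,0]
    - [-29,0.2,0.7,0,0,0]
    - [-32,0.2,0.7,0,0,0]
    - [-33,0.2,0.7,0,0,0]
    - [-33,0.2,0.7,0,0,0]

```text
time: 13.65
tool_pos: [525.7, -179.6, 88.0]
orientation: [-0.029, 1.0, -0.0, -0.0]
contact_force: [-0.1, 0.3, -0.6]
opening: 16.4
grasp_force: 48.9
```

jog_arm:
  increments:
    - [-1,0,0,0,0,0]
    - [-2,0,0,0,0,0]
    - [-3,0,0,0,0,0]
    - [-4,0,0,0,0,0]
    - [-4,0,0,0,0,0]

```text
time: 14.15
tool_pos: [529.8, -179.4, 88.1]
orientation: [-0.029, 1.0, -0.0, 0.0]
contact_force: [0.4, -0.2, -0.5]
opening: 16.9
grasp_force: 48.9
```

```bash
python3 - <<'E'
from h import *
s=observe();d=s["tool_pos"]-SLOT;print(d@ex+99,d@ey,d[2]-11,s["contact_force"],s["opening"])
im,_=camera("side");cv2.imwrite("pics/s3.png",cv2.resize(im[160:260,300:430,::-1],None,fx=6,fy=6,interpolation=cv2.INTER_CUBIC))
E
```

```text
11.00795458225383 -4.5930864498950585 -0.9052226244516959 [ 0.43914355 -0.20428499 -0.45161782] 16.851323689846282
```

View pics/s3.png

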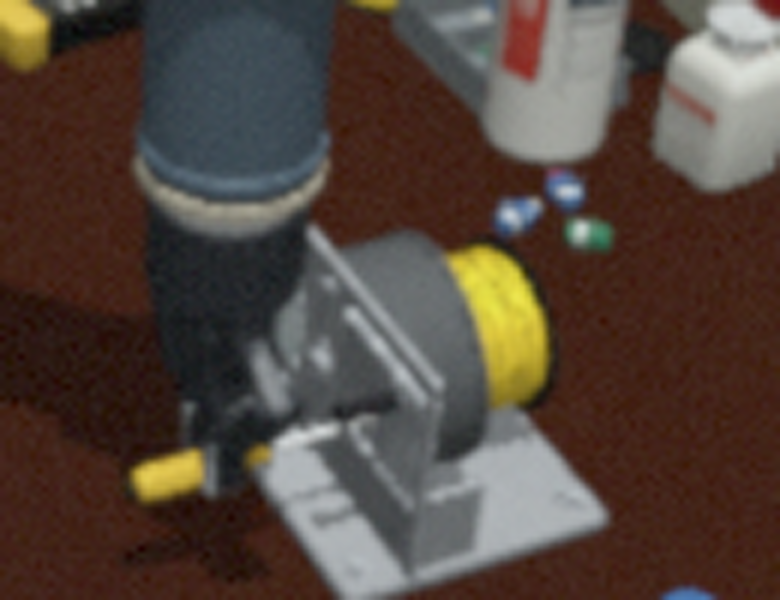

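The shank goes into the slot at crop (345,425), free of contact, with the tip about 11 mm deep. Now pushing left.

jog_arm:
  increments:
    - [-0.5,1.5,-1,0,0,0]
    - [-0.5,3.5,-1,0,0,0]
    - [-0.5,5.5,-1,0,0,0]
    - [-0.5,7.5,-1,0,0,0]
    - [-0.5,9.5,-1,0,0,0]

```text
time: 14.7
tool_pos: [529.7, -169.7, 89.1]
orientation: [-0.029, 1.0, -0.0, 0.0]
contact_force: [0.6, -0.7, -0.6]
opening: 17.0
grasp_force: 48.9
```

jog_arm:
  increments:
    - [0,1,0,0,0,0]
    - [0,2,0,0,0,0]
    - [0,3,0,0,0,0]
    - [0,3,0,0,0,0]

```text
time: 15.1
tool_pos: [529.4, -166.7, 89.0]
orientation: [-0.03, 1.0, -0.0, -0.0]
contact_force: [-1.2, -0.1, -1.9]
opening: 16.7
grasp_force: 49.0
```

```bash
python3 - <<'E'
from h import *
s=observe();d=s["tool_pos"]-SLOT;print(d@ex+99,d@ey,d[2]-11,s["contact_force"],s["opening"],s["wrist_torque"])
E
```

```text
11.324949809671367 8.100522158063214 0.034525689310072494 [-1.1744524  -0.06891635 -1.94604632] 16.664357275603884 [-0.05077046  0.0891006  -0.02506429]
```

jog_arm:
  increments:
    - [4,0,0,0,0,0]
    - [10,0,0,0,0,0]
    - [18,0,0,0,0,0]
    - [24,0,0,0,0,0]
    - [24,0,0,0,0,0]

```text
time: 15.6
tool_pos: [504.2, -168.5, 89.1]
orientation: [-0.029, 1.0, -0.0, -0.0]
contact_force: [1.6, -0.5, 0.3]
opening: 17.0
grasp_force: 48.9
```

```bash
python3 - <<'E'
from h import *
print(rel(st(-111,-4.5,11),down(YAW)))
im,_=camera("side");imt,_=camera("top")
old=cv2.imread("pics/side0.png")
f=lambda a,u,v,w,h,k:cv2.resize(a[v:v+h,u:u+w],None,fx=k,fy=k,interpolation=cv2.INTER_CUBIC)
A=np.vstack([f(old,330,180,50,50,8),f(np.ascontiguousarray(im[...,::-1]),330,180,50,50,8)])
ot=cv2.imread("pics/top0.png");t=np.ascontiguousarray(imt[...,::-1])
B=np.vstack([f(ot,330,165,50,50,8),f(t,330,165,50,50,8)])
cv2.imwrite("pics/cmp.png",cv2.resize(np.hstack([A,B]),(600,600)))
E
```

```text
(array([ -2. , -12.3,   0.1]), array([-0.03, -0.06, -0.04]))
```

View pics/cmp.png

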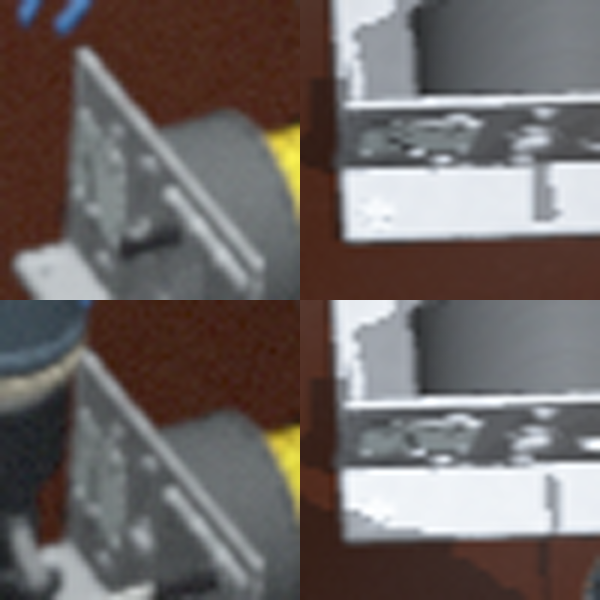

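The dark pointer in the top view has swung from about (395,130) to (415,430) in the crop, one mark to the right. First tooth done; second follows.

jog_arm:
  increments:
    - [0,-6,0,0,0,0]
    - [0,-12.3,0,0,0,0]
    - [0,-12.3,0,0,0,0]
    - [-7,-12.3,0,0,0,0]
    - [-14,-12.3,0,0,0,0]
    - [-20,-12.3,0,0,0,0]
    - [-25.3,-12.3,0,0,0,0]
    - [-25.3,-12.3,0,0,0,0]

```text
time: 16.5
tool_pos: [532.4, -178.7, 88.9]
orientation: [-0.03, 1.0, -0.0, 0.0]
contact_force: [0.5, -0.1, -1.0]
opening: 16.9
grasp_force: 49.0
```

```bash
cat > p.py <<'E'
from h import *
s=observe();d=s["tool_pos"]-SLOT;print(d@ex+99,d@ey,d[2]-11,s["contact_force"],s["opening"])
E
python3 p.py
```

```text
13.567053122042111 -4.0305894607634505 -0.07167685759101516 [ 0.52234637 -0.14142367 -0.98166093] 16.918795253835786
```

jog_arm:
  increments:
    - [2,0,0,0,0,0]
    - [2,2,0,0,0,0]
    - [2,4,0,0,0,0]
    - [2,6,0,0,0,0]
    - [2,8,0,0,0,0]
    - [2,10,0,0,0,0]
    - [2,12,0,0,0,0]
    - [2,12,0,0,0,0]

```text
time: 17.3
tool_pos: [528.8, -166.7, 89.1]
orientation: [-0.03, 1.0, -0.0, -0.0]
contact_force: [-0.2, 0.4, 0.1]
opening: 16.7
grasp_force: 49.0
```

```bash
python3 p.py
```

```text
10.708812403664254 8.134674836264914 0.06860931932467906 [-0.1912166   0.37807618  0.07911855] 16.74700591302557
```

jog_arm:
  increments:
    - [0,0,0,0,0,0]
    - [4,0,0,0,0,0]
    - [10,0,0,0,0,0]
    - [18,0,0,0,0,0]
    - [24,0,0,0,0,0]
    - [24,0,0,0,0,0]
    - [24,0,0,0,0,0]

```text
time: 18.0
tool_pos: [504.8, -168.7, 89.2]
orientation: [-0.029, 1.0, -0.0, 0.0]
contact_force: [-0.5, -0.1, 0.2]
opening: 16.5
grasp_force: 48.9
```

```bash
python3 p.py; python3 - <<'E'
from h import *
print(rel(st(-111,-4.5,11),down(YAW)))
# pointer: darkness profile across columns of scale, relative to the start picture
t,_=camera("top");cv2.imwrite("pics/top4.png",t[...,::-1])
a=cv2.imread("pics/top0.png").astype(int).sum(2);b=t.astype(int).sum(2)
print("diff rows 182-193, cols 336-366");print((b-a)[182:193,336:366])
E
```

```text
-13.333347446131285 7.534025226232397 0.21850882472946864 [-0.46774029 -0.05730861  0.15793101] 16.522331896631762
(array([ -1.3, -12. ,   0.2]), array([-0.04,  0.01, -0.02]))
diff rows 182-193, cols 336-366
[[  23   39   27   20   21   23   21   21   21   24   27   26   26   27
    28   27   29   38   37   40   38   38   40   41   41   41   41   41
    33   32]
 [  21   28   26   29   27   23   25   25   21   20   19   21   16   19
    19   17   19   19   19   20   18   22   23   21   22   16   17   18
    21   20]
 [  20   23   22   17   18   18   19   20   18   22   23   21   16   22
    19   18   19   18   28   39   41   39   30   18   20   21   16   18
    19   16]
 [  17   18   19   19   22   15   16   14   14   28   28   22   24   29
    34   38   35   38   34   35   33   37   32   40   29   19   19   21
    18   15]
 [  17   21   18   26   19   21   20   20   21   21   22   28   26   29
    23   23   21   26   27   24   17   26   29   27   19   18   20   19
    20   21]
 [  15   16   22   20   30   27   24   26   23   24   25   24   26   29
    -3  -51  -17   27   24   26   26   30   24   20   17   17   20   20
    23   24]
 [  16   19   21   19   24   27   29   45  113  204  158   64   29   -7
  -110  -77   24   29   27   29   26   26   24   20   20   19   20   19
    22   22]
 [  16   21   22   21   27   27   27   44   71   52  100  216  125  -76
  -199  -22   26   30   26   26   31   29   25   23   19   18   15   16
    19   29]
 [  14   16   18   24   28   31   41   53   50   45   36  111   78  -49
   -94   18   22   21   24   21   25   25   23   19   18   19   20   15
    16   22]
 [  16   22   17   18   20   20   18   20   23   18   16    9  -15  -11
    31   41   35   35   37   24   20   21   18   16   18   17   20   20
    19   31]
 [  21   19   19   20   17   19   19   19   18   19   20   19   17   20
    23   23   28   33   32   27   31   36   31   28   22   26   27   33
    26   26]]
```

The pointer's tip has moved from 4 px left of its pivot to about 1.5 px right of it. That fits two teeth (0.375 left to 0.125 right). Third tooth now.

jog_arm:
  increments:
    - [0,-6,0,0,0,0]
    - [0,-12.2,0,0,0,0]
    - [0,-12.2,0,0,0,0]
    - [-7,-12.2,0,0,0,0]
    - [-14,-12.2,0,0,0,0]
    - [-20,-12.2,0,0,0,0]
    - [-24,-12.2,0,0,0,0]
    - [-24,-12.2,0,0,0,0]

```text
time: 18.85
tool_pos: [530.3, -179.0, 89.0]
orientation: [-0.03, 1.0, -0.0, 0.0]
contact_force: [0.2, -0.5, -1.3]
opening: 16.6
grasp_force: 48.9
```

```bash
python3 p.py
```

```text
11.51376720906498 -4.296132259303281 -0.004857345955656456 [ 0.16460276 -0.51302774 -1.25941956] 16.58352175361813
```

jog_arm:
  increments:
    - [0,0,0,0,0,0]
    - [0,2,0,0,0,0]
    - [0,4,0,0,0,0]
    - [0,6,0,0,0,0]
    - [0,8,0,0,0,0]
    - [0,10,0,0,0,0]
    - [0,12.3,0,0,0,0]
    - [0,12.3,0,0,0,0]

```text
time: 19.65
tool_pos: [528.7, -166.5, 89.0]
orientation: [-0.03, 1.0, -0.0, -0.0]
contact_force: [0.1, -0.2, -0.2]
opening: 17.0
grasp_force: 49.0
```

```bash
python3 p.py
```

```text
10.63657364908228 8.324538590366958 0.016166129071294222 [ 0.06629493 -0.15239998 -0.24154397] 16.9700235689593
```

jog_arm:
  increments:
    - [0,0,0,0,0,0]
    - [4,0,0,0,0,0]
    - [10,0,0,0,0,0]
    - [18,0,0,0,0,0]
    - [30,0,0,0,0,0]
    - [50,0,0,0,0,0]
    - [70,0,0,0,0,0]
    - [70,0,0,0,0,0]

```text
time: 20.45
tool_pos: [454.9, -171.6, 89.1]
orientation: [-0.028, 1.0, -0.0, -0.002]
contact_force: [0.7, -0.2, -0.8]
opening: 16.7
grasp_force: 48.9
```

```bash
python3 p.py; python3 - <<'E'
from h import *
# lay-down TCP: driver origin at (500,130): TCP 25 behind, yaw = stand yaw
G=np.array([500,140,19.])-25*ex
print(G,rel(G+[0,0,101],down(YAW)),rel(G,down(YAW)))
t,_=camera("top");cv2.imwrite("pics/top5.png",t[...,::-1])
a=cv2.imread("pics/top0.png").astype(int).sum(2);b=t.astype(int).sum(2)
print((b-a)[184:193,340:362])
f=lambda n:cv2.resize(cv2.imread(n)[180:196,332:382],None,fx=11,fy=11,interpolation=cv2.INTER_CUBIC)
cv2.imwrite("pics/ptr.png",np.vstack([f(f"pics/top{i}.png") for i in(0,4,5)]))
E
```

```text
-63.366294645522686 7.587899034476667 0.08075358918192421 [ 0.72658941 -0.18407201 -0.77223276] 16.69976222482438
[475.04349988 138.5258556   19.        ] (array([-37.7, 308.5, -31.1]), array([-0.  , -0.19, -0.12])) (array([-38. , 308.5,  69.9]), array([-0.  , -0.19, -0.12]))
[[  15   15   15   17   13   19   17   12   12   18   13   15   19   17
    25   30   33   31   26   17   17   18]
 [  17   13   16   13   13   20   21   18   20   21   27   29   27   29
    28   28   27   29   25   32   23   18]
 [  16   17   18   15   15   18   21   21   22   23   19   20   16   20
    21   20   15   20   23   21   13   14]
 [  27   20   18   22   20   21   22   18   21   21   25   24   20  -38
  -116  -10   23   26   19   15   14   16]
 [  21   23   21   41  108  199  152   60   23   22   23  -34 -177 -191
   -56   19   23   19   22   14   20   19]
 [  19   23   24   40   65   48   97  225  180    8 -218 -188  -60   19
    20   21   24   23   17   18   13   15]
 [  20   25   36   48   43   39   39  116  116  -40 -175   41   14   16
    16   15   21   20   19   17   17   16]
 [  16   17   16   18   18   15  -16  -31    6   12   27   36   29   30
    29   19   17   20   17   14   15   15]
 [  16   15   16   14   17   17   16   17   15   15   17   18   22   28
    25   22   25   26   23   23   19   22]]
```

View pics/ptr.png

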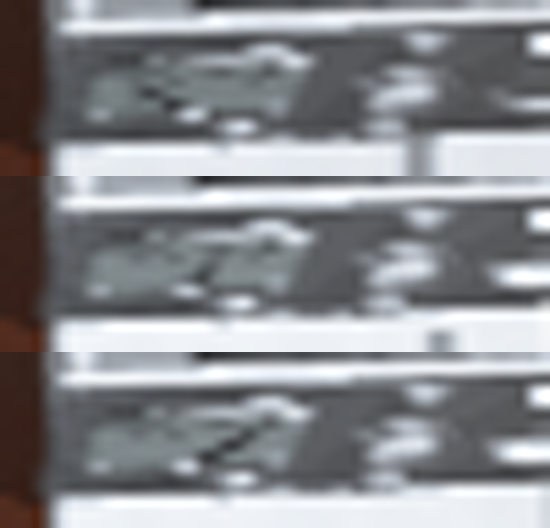

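The pointer now leans right from (200,460) to (255,430), the mirror of its start, so three teeth are done. Next, laying the driver down on the bare desk to the left.

jog_arm:
  increments:
    - [0,15,-15,0,0,0]
    - [-3,50,-30,0,0,0]
    - [-7,90,-30,0,0,0]
    - [-12,130,-30,0,0,0]
    - [-17,170,-30,0,0,0]
    - [-22,210,-30,0,0,0]
    - [-27,250,-30,0,0,0]
    - [-31,280,-30,0,0,0]

```text
time: 21.3
tool_pos: [473.6, 113.3, 119.0]
orientation: [-0.031, 1.0, 0.0, 0.0]
contact_force: [-0.2, -0.3, -0.5]
opening: 16.6
grasp_force: 49.0
```

jog_arm:
  increments:
    - [0,8,0,0,0,0]
    - [0,8,20,0,0,0]
    - [0,8,50,0,0,0]
    - [0,8,70,0,0,0]
    - [0,8,80,0,0,0]
    - [0,8,80,0,0,0]
    - [0,8,80,0,0,0]

```text
time: 22.0
tool_pos: [473.2, 117.8, 39.4]
orientation: [-0.029, 1.0, -0.0, 0.0]
contact_force: [-0.2, 1.1, -0.6]
opening: 16.6
grasp_force: 49.0
```

```bash
python3 - <<'E'
from h import *
s=observe();p=s["tool_pos"].copy();p[2]=19.2
print(s["tool_pos"],rel(p,down(YAW)),s["contact_force"])
E
```

```text
[473.24737382 117.82344306  39.3971205 ] (array([ 0. ,  0. , 20.2]), array([-0.03,  0.02, -0.03])) [-0.20677331  1.08750826 -0.57221789]
```

jog_arm:
  increments:
    - [0,0,8,0,0,0]
    - [0,0,14,0,0,0]
    - [0,0,18,0,0,0]
    - [0,0,20,0,0,0]
    - [0,0,20,0,0,0]
    - [0,0,20,0,0,0]

```text
time: 22.6
tool_pos: [472.8, 118.0, 19.2]
orientation: [-0.029, 1.0, -0.0, -0.0]
contact_force: [-1.8, -0.2, 6.2]
opening: 16.7
grasp_force: 49.8
```

jog_arm:
  increments:
    - [0,0,0,0,0,0]
    - [0,0,0,0,0,0]
    - [0,0,0,0,0,0]
    - [0,0,0,0,0,0]
    - [0,0,0,0,0,0]
  jaw: 0.45

```text
time: 23.1
tool_pos: [472.9, 118.1, 18.9]
orientation: [-0.029, 1.0, -0.0, -0.0]
contact_force: [0.0, -0.7, 0.5]
opening: 38.6
grasp_force: 0.0
```

jog_arm:
  increments:
    - [0,0,-10,0,0,0]
    - [0,0,-40,0,0,0]
    - [0,0,-80,0,0,0]
    - [0,0,-120,0,0,0]
    - [0,0,-160,0,0,0]
    - [0,0,-190,0,0,0]
    - [0,0,-210,0,0,0]
    - [0,0,-210,0,0,0]

```text
time: 23.9
tool_pos: [474.0, 118.4, 232.3]
orientation: [-0.029, 1.0, 0.001, 0.003]
contact_force: [-0.0, 0.7, -1.0]
opening: 38.1
grasp_force: 0.0
```

```bash
python3 - <<'E'
from h import *
im,d=camera("side");P=cloud("side",d)
spots(["screwdriver","driver_tip","shutter_knob"],"side")
print(rel(st(-20,-38,110),down(YAW)))
E
```

```text
side screwdriver 0.56 [4.999e+02 1.227e+02 1.000e-01]
side screwdriver 0.27 [733.  232.4  -0.8]
side driver_tip 0.72 [ 619.8 -169.5   79.2]
side driver_tip 0.66 [377.8  18.2   0.9]
side shutter_knob 0.55 [ 603.2 -209.5  119.2]
(array([-108.1, -333.6,   40.4]), array([-0.05, -0.09, -0.  ]))
```

The driver lies released at about (500,122). Back to the knob, keeping high.

jog_arm:
  increments:
    - [-15,-40,0,0,0,0]
    - [-30,-90,0,0,0,0]
    - [-45,-140,0,0,0,0]
    - [-60,-190,0,0,0,0]
    - [-76,-240,0,0,0,0]
    - [-92,-285,0,0,0,0]
    - [-105,-320,0,0,0,0]
    - [-108,-333,0,0,0,0]

```text
time: 24.9
tool_pos: [600.1, -213.5, 227.3]
orientation: [-0.027, 1.0, -0.001, -0.001]
contact_force: [0.1, 0.2, 0.1]
opening: 38.3
grasp_force: 0.0
```

jog_arm:
  increments:
    - [0,0,0,0,0,0]
    - [0,0,0,0,0,0]
    - [0,0,0,0,0,0]

```text
time: 25.2
tool_pos: [600.1, -205.7, 228.6]
orientation: [-0.031, 1.0, 0.0, -0.001]
contact_force: [-0.3, 0.3, -0.6]
opening: 38.1
grasp_force: 0.0
```

```bash
python3 - <<'E'
from h import *
print(rel(st(-20,-38,50),down(YAW)))
E
```

```text
(array([  0.5,  -3.1, 100.6]), array([ 0.05, -0.06,  0.13]))
```

jog_arm:
  increments:
    - [0.5,-3,20,0,0,0]
    - [0.5,-3,50,0,0,0]
    - [0.5,-3,75,0,0,0]
    - [0.5,-3,92,0,0,0]
    - [0.5,-3,100,0,0,0]
    - [0.5,-3,100,0,0,0]
    - [0.5,-3,100,0,0,0]

```text
time: 25.9
tool_pos: [600.5, -210.5, 130.0]
orientation: [-0.03, 1.0, -0.0, 0.0]
contact_force: [0.2, 0.4, 0.5]
opening: 38.4
grasp_force: 0.0
```

jog_arm:
  increments:
    - [0,0,0,0,0,0]
    - [0,0,0,0,0,0]
    - [0,0,0,0,0,0]
    - [0,0,0,0,0,0]
    - [0,0,0,0,0,0]
  jaw: 0
  grip_force: 20

```text
time: 26.4
tool_pos: [600.4, -208.8, 130.2]
orientation: [-0.03, 1.0, 0.001, 0.0]
contact_force: [-2.0, 7.0, 6.8]
opening: 9.0
grasp_force: 21.1
```

jog_arm:
  increments:
    - [0,6,0,0,0,0]
    - [0,14,0,0,0,0]
    - [0,22,0,0,0,0]
    - [0,29,0,0,0,0]
    - [0,34,0,0,0,0]
    - [0,37,0,0,0,0]
    - [0,39,0,0,0,0]
    - [0,39,0,0,0,0]

```text
time: 27.2
tool_pos: [598.2, -171.7, 130.1]
orientation: [-0.03, 1.0, -0.001, 0.001]
contact_force: [-0.3, -0.2, 7.9]
opening: 9.0
grasp_force: 21.1
```

```bash
python3 p.py
```

```text
79.72747564041151 -1.002933812088186 41.111185674994374 [-0.31292651 -0.19399181  7.94447606] 9.033177866228433
```

jog_arm:
  increments:
    - [0,1,0,0,0,0]
    - [0,2,0,0,0,0]
    - [0,2.5,0,0,0,0]
    - [0,2.5,0,0,0,0]

```text
time: 27.6
tool_pos: [598.2, -170.4, 130.2]
orientation: [-0.029, 1.0, -0.001, 0.001]
contact_force: [0.0, -2.4, 7.6]
opening: 9.0
grasp_force: 21.0
```

```bash
python3 p.py
```

```text
79.74618606944618 0.34805568844106904 41.156144123672675 [ 0.0469116  -2.43227218  7.60224967] 8.986099322697315
```

jog_arm:
  increments:
    - [0,-0.5,0,0,0,0]
    - [0,-0.5,0,0,0,0]
    - [0,-0.5,0,0,0,0]
    - [0,-0.5,-20,0,0,0]
    - [0,-0.5,-50,0,0,0]
    - [0,-0.5,-90,0,0,0]
    - [0,-0.5,-110,0,0,0]
    - [0,-0.5,-110,0,0,0]
  jaw: 0.45

```text
time: 28.4
tool_pos: [598.9, -170.3, 242.3]
orientation: [-0.03, 1.0, -0.001, 0.003]
contact_force: [0.1, -0.1, -1.3]
opening: 38.5
grasp_force: 0.0
```

jog_arm:
  increments:
    - [30,0,0,0,0,0]
    - [70,0,0,0,0,0]
    - [100,0,0,0,0,0]
    - [100,0,0,0,0,0]
    - [100,0,0,0,0,0]

```text
time: 28.9
tool_pos: [497.4, -175.6, 238.8]
orientation: [-0.029, 1.0, -0.0, -0.0]
contact_force: [-0.6, 0.2, 0.2]
opening: 38.6
grasp_force: 0.0
```

```bash
python3 - <<'E'
from h import *
im,d=camera("side");P=cloud("side",d)
spots(["screwdriver","shutter_knob","side_cutter","fault_pen","battery_1","sleeve_vial"],"side")
t,_=camera("top");a=cv2.imread("pics/top0.png").astype(int).sum(2);b=t.astype(int).sum(2)
print((b-a)[186:192,340:362])
m=(P[...,2]>10)&(P[...,2]<30)&(abs(P[...,0]-500)<90)&(abs(P[...,1]-125)<40);print("driver z",m.sum(),P[m].mean(0),P[m].max(0))
print(observe()["contact_force"],observe()["time"])
E
```

```text
side screwdriver 0.51 [ 675.2 -130.6    5.2]
side screwdriver 0.42 [500.9 124.4   0.9]
side shutter_knob 0.41 [ 598.1 -172.4  118.9]
side side_cutter 0.75 [379.9  17.5  -2.2]
side battery_1 0.46 [ 605.6 -319.7    2.4]
side battery_1 0.24 [ 701.5 -352.7   -3.1]
side sleeve_vial 0.56 [ 703.7 -353.3   -3.6]
[[  22   21   21   21   21   21   24   28   29   29   22   25   21   25
    26   23   19   27   30   28   18   20]
 [  26   26   24   25   23   24   27   24   25   29   29   31   28  -33
  -111   -9   28   32   26   22   20   18]
 [  25   28   30   46  114  204  156   64   29   26   27  -28 -173 -190
   -52   25   28   26   26   19   23   21]
 [  24   30   30   45   70   53  101  234  186   14 -213 -185  -53   24
    26   28   30   30   24   23   21   21]
 [  29   33   42   53   50   45   44  124  126  -32 -175   44   18   23
    22   23   27   26   24   21   19   19]
 [  22   20   20   20   20   21  -10  -29   11   14   25   43   36   35
    36   26   23   21   21   19   18   19]]
driver z 69 [469.25424113 113.01779838  13.5951546 ] [556.49755278 122.35373186  19.59503344]
[-0.6518059   0.36603945  0.28028031] 29.3
```

The shutter is shut, the pointer still stands on the long mark, the driver lies flat and the bystanders I could see are where they were.

```bash
python3 -c "
from station import finish_job
print(finish_job())"
```

```text
the job is handed in; nothing more can be done
None
```

Job handed in at about 29 s, with no verdict returned: the brake is three teeth tighter with the pointer on the long mark, the screwdriver lies flat about 310 mm from the slot, the shutter is shut, and the cutter, vial and battery are unmoved in the last side image (the pen was not detected there and the pliers were not re-checked, but the arm never came near either).

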